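# Snap the cap onto the glaze bottle and hold it down

### The arm

A 7-joint arm with a two-finger parallel gripper is mounted at the origin on the work surface. World frame = base frame: x ahead of the robot, y to its left, z up, the work surface at z = 0. Lengths are in m, angles in degrees, forces in N, time in s.
With the tool pointing down it reaches from about 0.4 to 0.875 m from the base axis. Payload 6.5 kg.
Tool frame: the origin (TCP) lies midway between the tips of the shut fingers; the grasp point (between the pads) lies 19 mm behind it; z points along the fingers, y is the line along which they close (so a half turn about z gives the same grasp; the last joint's range is limited). The gripper opens to 88 mm and grips with 3 to 60 N. Pads are 18 mm wide; open, the fingers measure 123 mm over their backs; the gripper's body (75 mm by 187 mm) begins 45 mm behind the grasp point.
Start: joints at [67.54, 30.733, -0.252, 88.115, 0.149, 61.152, -4.079], TCP at [0.208, -0.616, 0.239] pointing down, gripper open.
Joint ranges: [-154.64, 154.64], [-21.42, 123.67], [-72.66, 72.17], [13.99, 137.28], [-74.86, 254.86], [10.95, 109.41], [-158.01, 158.01]. Speed limits (degrees/s): [136.94, 136.94, 180, 180, 180, 180, 180].

### API

Orientations are given as a 3x3 rotation matrix whose columns are the frame's x, y, z axes.
In Python, from workcell import bot gives the robot as it stands. The module is installed in compiled form; this text tells all that it offers.
- The arm moves only by the tool step_arm, never from a script. Its argument "commands" is one flat list of numbers, 4 for each row, row after row: the shift along the tool's x, y, z in m, then the turn about the tool's z in rad. A call has 1 to 8 rows; each row is the pose to reach, as a shift and turn from the pose commanded when the call began, along the tool's axes at that moment; what a row does not reach only later rows make up. A row lasts 1/8 s, in which the tool goes at most 62.5 mm and 10.7 degrees, less where a joint would pass 70% of its speed; a pose out of reach is approached as far as the arm can. A call with a gripper value outside its range is refused whole. "gripper" is the finger opening in m, from 0 to 0.0881, set as the call begins (left out, the last holds). The fingers move at their own pace and stop on an object; "squeeze" is the grip in N (left out, the last holds). Time passes only in rows, so rows that repeat a pose let the fingers close. It gives the time, the measured TCP pose, the force, the opening and the grip force at its end, in the units of the state.
- bot.observe(): the state, without advancing time (a new reading comes with each control period).
- bot.snapshot(name): name is "scene" or "top"; returns the picture (480x640x3 uint8, red, green, blue); there is no depth.
- bot.camera_model(name): a dict with "fov_y" (degrees; the focal length in pixels is half the picture's height over the tangent of half this angle, whatever the lens; pixels are square), "cx", "cy" (the principal point, pixels), "view" (4x4, takes a point from world to camera coordinates). Camera axes: x right, y down, z forward; pixel columns grow to the right and rows downward; lengths in m; the calibration is good to about 2 mm. A picture is of the moment at which its call begins. camera_model takes no time and is no camera call.
- bot.hand_in(): hands the job in; it is judged then, once.
The state is a dict: "time": time; "qpos": joint angles; "qd": joint speeds; "joint_efforts": joint torques, N m; "tool_pos": TCP position; "orientation": TCP orientation; "wrist_force": force on the tool from outside, world axes, zero at the start; "torque": the same for the moment, N m; "grip_width": opening from 0.0 (shut) to 1.0 (fully open); "grasp_force": force on a finger pad.
Only numpy, scipy, OpenCV 4.12 (cv2) and the standard library are available. Lean on these libraries where they do the work, as an engineer would, in place of code of your own. Each camera call takes 0.05 s, during which the arm holds its last target. There are 200 camera calls.

### The job

Gently pick up the smaller of the two ribbed caps, the one that fits the glaze bottle's neck; its plastic is thin, so do not squeeze or push hard. Press it straight down onto the neck until it clicks, then keep pressing so that the rubber seal stays well squeezed, and finish like that, still holding the cap pressed down. Leave the other things on the bench where they are.

Things in the scene. Friction and masses are not known exactly. Their poses are not given: they have to be found in the camera images.
- cap_center (a point): The cap to fit (the smaller), grey ribbed plastic, open side down: 35 mm high, round body 39 mm across above a 4 mm thick foot flange 52 mm across. The point is its centre, 17.5 mm above its underside; z up through its closed top. About 30 g. Mouth 27 mm wide (lip 4 mm deep), bore behind it 33 mm wide. Thin: a 10 to 25 N grip holds it; over 70 N summed over both fingers spoils it.
- neck_seat (a point): Point on the axis of the glaze bottle's upright neck, level with the top of the unpressed rubber seal, 106 mm above the bench; z up. The bottle (milky plastic, 84 mm across, in a 120 mm square wooden foot screwed to the bench) does not move. Here a cap that has clicked lands with its underside.
- neck_top (a point): Centre of the neck's top, 22 mm above neck_seat. The neck is a 24 mm post, tapered over its top 4 mm, with four sprung round nubs 4 mm proud. The cap's underside meets the nubs 15 mm above neck_seat, needs about 6 to 10 N to pass them, and clicks about 5 mm above neck_seat: the force drops, even pulling down, before the seal pushes back. Over 60 N of cap on bottle is too much.
- seal (a joint): How far the rubber seal (43 mm across, round the neck's foot) is squeezed, m: 0 free, 0.005 fully down. Spring of about 3 N per mm, so 15 N reaches the stop. A clicked cap left alone squeezes it less than 1.2 mm.
- wide_cap_center (a point): The other, bigger cap: leave alone. 30 mm high, 64 mm across, flange 76 mm; this point is its centre, 15 mm above its underside.
- pot_center (a point): Open terracotta pot, 90 mm across, 85 mm high; this point is its centre half-way up. Leave alone.
- jar_center (a point): Closed jar, 66 mm across, 85 mm high; this point is its centre half-way up. Leave alone.
- brush_grip (a point): Brush lying flat on the bench, about 190 mm long; this point is on its handle. Leave alone.
Mind the look-alikes: they are no part of the job. What is shaped like the part that bears cap_center but orange or purple is not meant.

How it is judged (in metres and radians):
On the way, in this order (a step that is already met when the one before it is completed fails the run):
1. the cap is lifted clear of the bench in the fingers (height (world z) of cap_center above 0.05 m and contact force between the fingers and cap above 0.5 N), for 0.2 s.
2. the cap has clicked past the nubs, straight on the neck (z of cap_center in the frame of neck_seat below 0.0205 m and horizontal distance between cap_center and neck_seat below 0.005 m and angle between cap_center's own z axis and vertical below 0.15 rad), for 0.2 s.
At the end, for the whole second after the job is handed in: the cap is clicked on the neck, upright (within 0.15 rad) and centred (5 mm), and the robot's fingers are still pressing it down so that the seal is squeezed by more than 2 mm (about 6 N or more) (value of joint seal above 0.002 m and z of cap_center in the frame of neck_seat below 0.017 m and horizontal distance between cap_center and neck_seat below 0.005 m and angle between cap_center's own z axis and vertical below 0.15 rad and contact force between the fingers and cap above 3 N); the arm keeps its last pose, push and grip.
It fails at once if the thin cap is squeezed or pushed with more than 70 N, both fingers together (contact force between the fingers and cap above 70 N).
It fails at once if the cap is rammed onto the bottle with more than 60 N (contact force between cap and bottle above 60 N).
It fails at once if another thing on the bench is moved by more than 25 mm (distance of any of wide_cap_center, pot_center, jar_center, brush_grip from where it was at the start of the episode above 0.025 m).
It also fails if it takes over 45 s, if anything falls off the work surface, if the arm or the gripper's body presses on something with over 40 N, if the wrist force passes 120 N, or if a joint passes its speed limit or range.

## Working session

There is one attempt and no reset: what is moved stays moved. The work goes in short steps, Python scripts to look and compute and a tool call to move; the robot and the scene stay as the last step left them, time stands still between calls to the robot, and variables do not carry over. Pictures are saved under pics/ and viewed, at most 10 in all, crops included, and the job is handed in when it is done.

Besides the shell and the picture viewer there is one more tool, called in YAML: its name, and indented under it one key for each argument. step_arm: Moves the arm, as the interface text tells. Its arguments: {"type":"object","properties":{"commands":{"type":"array"},"gripper":{"type":"number"},"squeeze":{"type":"number"}},"required":["commands"]}

```bash
mkdir -p pics; python3 - <<'E'
from workcell import bot
import cv2
for n in ("scene","top"):
    cv2.imwrite(f"pics/{n}0.png",bot.snapshot(n)[:,:,::-1])
    print(n,bot.camera_model(n))
print(bot.observe())
E
```

```text
scene {'fov_y': 45.68073619848281, 'cx': 327.20372103089363, 'cy': 244.27806075742504, 'view': array([[-0.81342952,  0.58133865,  0.01943701,  0.42658814],
       [ 0.38508433,  0.56326633, -0.73105479, -0.15183965],
       [-0.43593862, -0.58717666, -0.68204186,  1.72948937],
       [ 0.        ,  0.        ,  0.        ,  1.        ]])}
top {'fov_y': 43.50759766140118, 'cx': 315.23340836359125, 'cy': 234.2107477340572, 'view': array([[ 0.01778385, -0.99971838, -0.0157127 ,  0.04812261],
       [-0.99250413, -0.01575073, -0.12119182,  0.56593673],
       [ 0.12091021,  0.01775018, -0.99250474,  1.35878707],
       [ 0.        ,  0.        ,  0.        ,  1.        ]])}
{'time': 0.1, 'qpos': array([67.53956164, 30.77196723, -0.25406794, 88.16312065,  0.15005381,
       61.15193511, -4.07859712]), 'qd': array([-0.02587816, -0.06933304,  0.042521  , -0.10149562, -0.04765963,
       -0.10156037,  0.01347154]), 'joint_efforts': array([ 2.69662807e-03, -5.72081888e+01,  9.94297005e-01, -2.52232522e+01,
       -5.60221786e-02,  1.33837576e-02,  2.85139259e-05]), 'tool_pos': array([ 0.20785806, -0.61530301,  0.23795323]), 'orientation': array([[ 9.47362690e-01,  3.20161780e-01, -6.06667924e-04],
       [ 3.20162328e-01, -9.47361685e-01,  1.38634316e-03],
       [-1.30879853e-04, -1.50760200e-03, -9.99998855e-01]]), 'wrist_force': array([-0.31449187,  0.34900839, -0.52703713]), 'torque': array([-0.02616971, -0.00942548, -0.06448576]), 'grasp_force': 0.0, 'grip_width': 0.9985091044145867}
```

View pics/scene0.png

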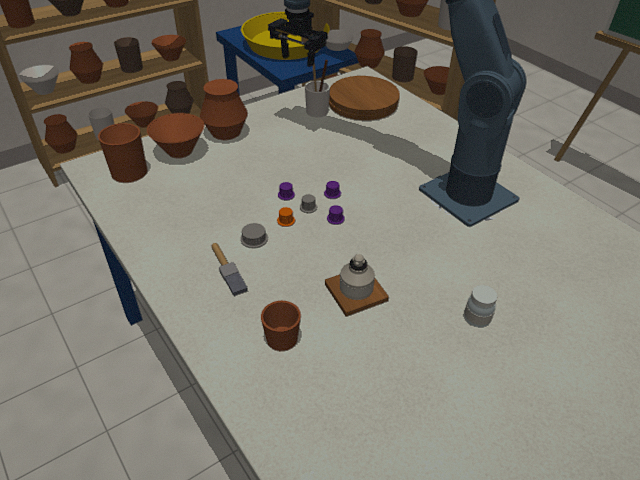

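View pics/top0.png

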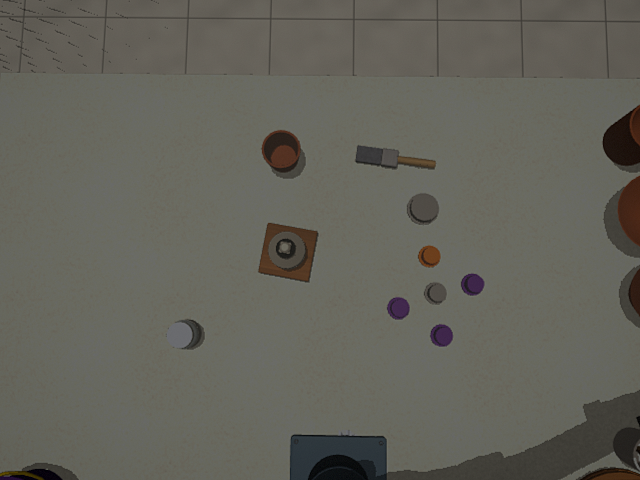

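The small grey cap is at scene (309,203) and top (436,293), ringed by one orange and three purple decoys. The neck is at scene (357,262) and top (286,247). I'll zoom in on both.

```bash
python3 - <<'E'
import cv2, numpy as np
P=[("top",386,255),("top",246,215),("scene",259,170),("scene",307,230)]
t=[cv2.resize(cv2.imread(f"pics/{n}0.png")[y:y+75,x:x+100],None,fx=4,fy=4,interpolation=cv2.INTER_CUBIC) for n,x,y in P]
m=np.vstack([np.hstack(t[:2]),np.hstack(t[2:])]); cv2.imwrite("pics/m.png",cv2.convertScaleAbs(m,alpha=1.5))
E
```

```text
(no output)
```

View pics/m.png

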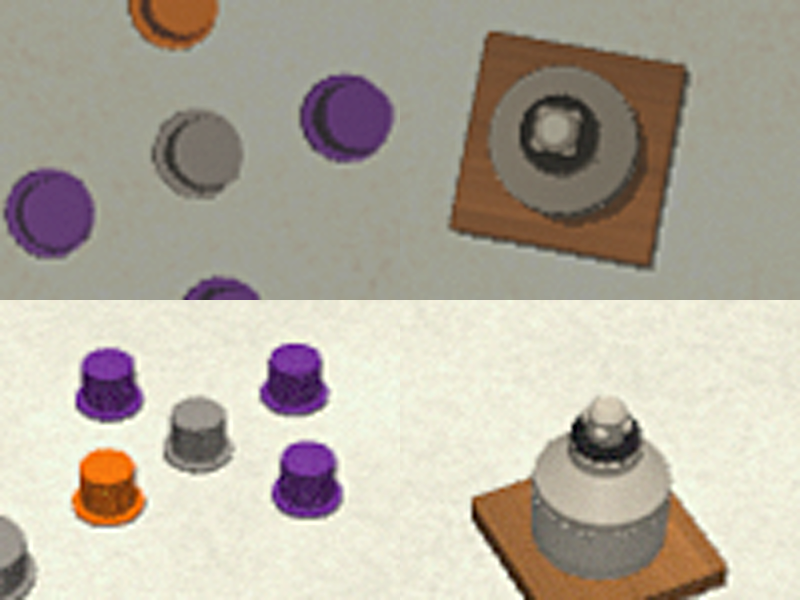

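```bash
cat > h.py <<'E'
from workcell import bot
import numpy as np
def pt(n,u,v,z):
    c=bot.camera_model(n); V=np.array(c["view"]); f=240/np.tan(np.radians(c["fov_y"]/2))
    R=V[:3,:3]; o=-R.T@V[:3,3]; d=R.T@np.array([(u-c["cx"])/f,(v-c["cy"])/f,1])
    return o+d*(z-o[2])/d[2]
def proj(n,p):
    c=bot.camera_model(n); V=np.array(c["view"]); f=240/np.tan(np.radians(c["fov_y"]/2))
    q=V[:3,:3]@p+V[:3,3]; return q[:2]/q[2]*f+[c["cx"],c["cy"]]
E
python3 - <<'E'
from h import *
O={"t1":(386,255,0,0),"t2":(246,215,400,0),"s1":(259,170,0,300),"s2":(307,230,400,300)}
def g(k,x,y,z,l):
    a,b,c,d=O[k]; n="top" if k[0]=="t" else "scene"
    print(l,pt(n,a+(x-c+.5)/4-.5,b+(y-d+.5)/4-.5,z).round(4))
g("t1",205,151,.035,"captop T"); g("s1",199,414,.035,"captop S")
g("t1",197,154,.003,"flange T"); g("s1",199,446,.003,"flange S")
g("t2",556,131,.128,"necktop T"); g("s2",608,405,.128,"necktop S")
g("t2",559,135,.106,"seal T"); g("s2",606,437,.106,"seal S")
for x,y in((490,32),(688,66),(652,268),(450,230)): g("t2",x,y,.02,"foot")
g("t2",565,140,.075,"bottle T")
for k,x,y in(("t1",173,6),("t1",347,118),("t1",50,212)): g(k,x,y,.02,"decoy")
E
```

```text
captop T [ 0.4357 -0.2224  0.035 ]
captop S [ 0.4354 -0.2192  0.035 ]
flange T [ 0.4348 -0.2236  0.003 ]
flange S [ 0.434  -0.2215  0.003 ]
necktop T [0.524  0.1215 0.128 ]
necktop S [0.5258 0.1247 0.128 ]
seal T [0.524  0.1213 0.106 ]
seal S [0.5285 0.1283 0.106 ]
foot [0.5925 0.1691 0.02  ]
foot [0.5742 0.0524 0.02  ]
foot [0.4558 0.0713 0.02  ]
foot [0.4759 0.1892 0.02  ]
bottle T [0.5243 0.1199 0.075 ]
decoy [ 0.5197 -0.2072  0.02  ]
decoy [ 0.4565 -0.307   0.02  ]
decoy [ 0.3996 -0.136   0.02  ]
```

Foot corners give a 118 mm side (expected 120). The cap is about (0.435,-0.2215) and the neck about (0.525,0.122). Next I move above the cap with the fingers lined up between the decoys.

step_arm:
  commands: [0.043,-0.038,0,-0.08,0.085,-0.075,0,-0.16,0.128,-0.113,0,-0.24,0.171,-0.15,0,-0.32,0.213,-0.188,0,-0.4,0.256,-0.225,0,-0.48,0.299,-0.263,0,-0.56,0.3414,-0.3005,0,-0.63]
  gripper: 0.064
  squeeze: 15

```text
time: 1.1
tool_pos: [0.4358, -0.2201, 0.2387]
orientation: [[0.575, 0.818, -0.0], [0.818, -0.575, -0.0], [-0.0, -0.0, -1.0]]
wrist_force: [1.0, -0.2, 0.1]
grip_width: 0.725
grasp_force: 0.0
```

```bash
cat > st.py <<'E'
from h import *
s=bot.observe(); print(s["time"],s["qpos"].round(1),s["tool_pos"].round(4),s["wrist_force"].round(2),round(s["grasp_force"],2),round(s["grip_width"]*.0881,4));print(s["orientation"].round(4))
E
python3 st.py
```

```text
1.1 [ 37.   16.1 -18.2 111.2   6.2  53.6 -19.4] [ 0.4358 -0.2201  0.2387] [ 0.95 -0.24  0.1 ] 0.0 0.0639
[[ 5.751e-01  8.181e-01 -1.000e-04]
 [ 8.181e-01 -5.751e-01 -1.000e-04]
 [-1.000e-04 -0.000e+00 -1.000e+00]]
```

step_arm:
  commands: [0,0,0.04,0,-0.001,0,0.08,0,-0.0014,0.0004,0.12,0,-0.0014,0.0004,0.16,0,-0.0014,0.0004,0.185,0,-0.0014,0.0004,0.19,0,-0.0014,0.0004,0.19,0]

```text
time: 1.98
tool_pos: [0.435, -0.2233, 0.049]
orientation: [[0.577, 0.817, 0.0], [0.817, -0.577, -0.0], [0.0, 0.0, -1.0]]
wrist_force: [-0.4, -0.4, 0.1]
grip_width: 0.728
grasp_force: 0.0
```

```bash
cat > look.py <<'E'
import sys,cv2,numpy as np
from h import *
out=sys.argv[1]; T=[]
for a in sys.argv[2:]:
    n,x,y=a.split(","); x=int(x);y=int(y)
    T.append(cv2.convertScaleAbs(cv2.resize(bot.snapshot(n)[y:y+75,x:x+100,::-1],None,fx=4,fy=4,interpolation=cv2.INTER_CUBIC),alpha=1.6))
cv2.imwrite(out,np.hstack(T))
E
python3 st.py; python3 look.py pics/a.png scene,259,160 top,386,255
```

```text
1.975 [ 32.5  33.9 -13.2 118.   14.9  29.7 -26.7] [ 0.435  -0.2233  0.049 ] [-0.44 -0.42  0.14] 0.0 0.0641
[[ 5.769e-01  8.168e-01  1.000e-04]
 [ 8.168e-01 -5.769e-01 -1.000e-04]
 [ 0.000e+00  1.000e-04 -1.000e+00]]
```

View pics/a.png

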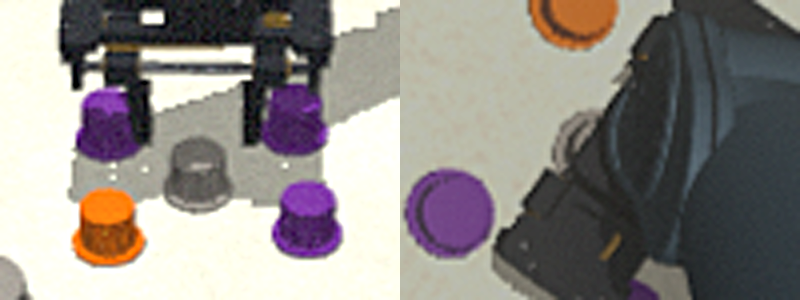

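The scene view shows the fingers straddling the small grey cap (mid 195 vs cap 198), clear of the decoys. Next I descend and close.

step_arm:
  commands: [0.0015,-0.0007,0.012,0,0.0015,-0.0007,0.024,0,0.0015,-0.0007,0.034,0,0.0015,-0.0007,0.04,0,0.0015,-0.0007,0.0425,0,0.0015,-0.0007,0.0425,0]

```text
time: 2.82
tool_pos: [0.4351, -0.2216, 0.0061]
orientation: [[0.577, 0.817, -0.0], [0.817, -0.577, 0.0], [-0.0, -0.0, -1.0]]
wrist_force: [-0.6, 0.1, -1.1]
grip_width: 0.727
grasp_force: 0.0
```

step_arm:
  commands: [0,0,0,0,0,0,0,0,0,0,0,0,0,0,0,0,0,0,0,0,0,0,0,0]
  gripper: 0.03
  squeeze: 15

```text
time: 3.58
tool_pos: [0.4352, -0.2217, 0.0064]
orientation: [[0.577, 0.817, 0.0], [0.817, -0.577, -0.0], [-0.0, 0.0, -1.0]]
wrist_force: [-1.3, -0.1, 3.5]
grip_width: 0.44
grasp_force: 15.0
```

step_arm:
  commands: [0,0,-0.01,0,0,0,-0.03,0,0,0,-0.06,0,0,0,-0.09,0,0,0,-0.12,0,0,0,-0.15,0,0,0,-0.17,0,0,0,-0.17,0]

```text
time: 4.58
tool_pos: [0.4359, -0.2219, 0.1777]
orientation: [[0.577, 0.817, 0.003], [0.817, -0.577, -0.002], [0.0, 0.003, -1.0]]
wrist_force: [-0.4, -0.2, 0.0]
grip_width: 0.444
grasp_force: 15.0
```

step_arm:
  commands: [0.03,-0.011,0,0,0.075,-0.028,0,0,0.12,-0.045,0,0,0.165,-0.062,0,0,0.21,-0.079,0,0,0.255,-0.096,0,0,0.295,-0.111,0,0,0.315,-0.118,0,0]

```text
time: 5.58
tool_pos: [0.5198, 0.1066, 0.1751]
orientation: [[0.574, 0.819, -0.002], [0.819, -0.574, 0.001], [-0.0, -0.002, -1.0]]
wrist_force: [0.7, -0.7, -0.1]
grip_width: 0.441
grasp_force: 15.0
```

step_arm:
  commands: [0.01,-0.004,0,0,0.0176,-0.0069,0,0,0.0176,-0.0069,0,0,0.0176,-0.0069,0,0]

```text
time: 6.08
tool_pos: [0.5249, 0.1211, 0.1761]
orientation: [[0.578, 0.816, -0.0], [0.816, -0.578, -0.001], [-0.001, 0.0, -1.0]]
wrist_force: [0.0, 0.2, 0.2]
grip_width: 0.442
grasp_force: 15.0
```

```bash
python3 st.py; python3 look.py pics/b.png scene,307,200 top,246,215
```

```text
6.075 [  0.2  26.4 -23.  107.2  13.4  49.1 -64.8] [0.5249 0.1211 0.1761] [0.04 0.16 0.17] 15.0 0.0389
[[ 5.78e-01  8.16e-01 -3.00e-04]
 [ 8.16e-01 -5.78e-01 -6.00e-04]
 [-7.00e-04  1.00e-04 -1.00e+00]]
```

View pics/b.png

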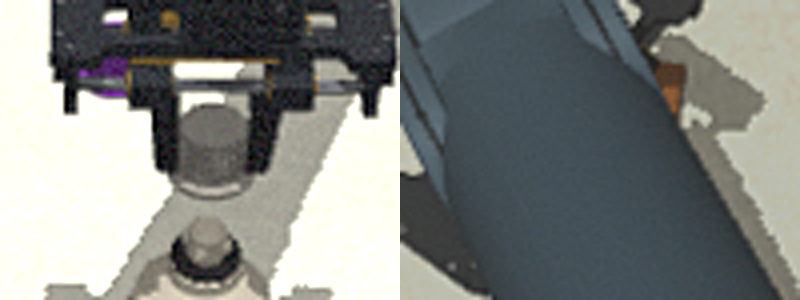

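The scene crop shows the cap flange spanning about 171-253 px (centre 212) and the seal 172-241 px (centre 206). I'll compare these with predictions.

```bash
python3 - <<'E'
from h import *
import cv2
im=np.ascontiguousarray(bot.snapshot("scene")[:,:,::-1])
x0,y0=334,220
z=cv2.convertScaleAbs(cv2.resize(im[y0:y0+56,x0:x0+50],None,fx=10,fy=10,interpolation=cv2.INTER_CUBIC),alpha=1.5)
def ring(P,r,h,col):
    a=np.linspace(0,2*np.pi,60)
    q=np.array([proj("scene",np.array([P[0]+r*np.cos(t),P[1]+r*np.sin(t),h])) for t in a])
    cv2.polylines(z,[((q-[x0,y0]+.5)*10-.5).astype(int)],True,col,1)
N=(.5249,.1211)
p=bot.observe()["tool_pos"][:2]
ring(p,.026,.1697,(0,0,255)); ring(p,.0195,.2047,(0,0,255))
ring(N,.012,.124,(0,255,0)); ring(N,.0215,.106,(0,255,0))
cv2.imwrite("pics/c.png",z)
E
```

```text
(no output)
```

View pics/c.png

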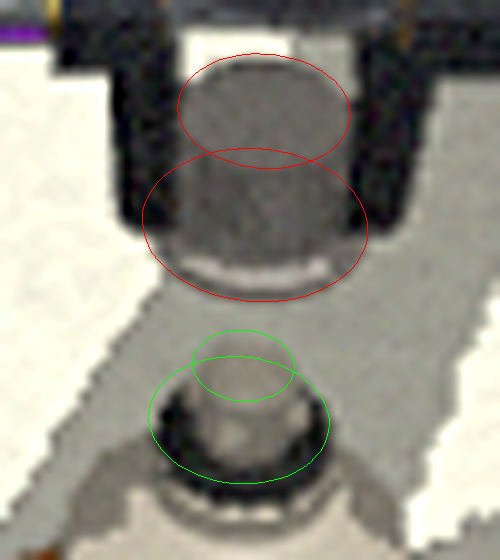

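The predicted outlines match the cap. The neck lies about 1 mm nearer the camera than assumed, so I'll make a small correction and then descend in stages.

step_arm:
  commands: [0.001,-0.0003,0.01,0,0.001,-0.0003,0.02,0,0.001,-0.0003,0.03,0,0.001,-0.0003,0.036,0,0.001,-0.0003,0.038,0,0.001,-0.0003,0.038,0]
  squeeze: 20

```text
time: 6.98
tool_pos: [0.5253, 0.1232, 0.1382]
orientation: [[0.577, 0.817, -0.0], [0.817, -0.577, 0.0], [0.0, -0.0, -1.0]]
wrist_force: [0.3, 0.1, -0.1]
grip_width: 0.441
grasp_force: 20.0
```

step_arm:
  commands: [0,0,0.002,0,0,0,0.004,0,0,0,0.006,0,0,0,0.008,0,0,0,0.008,0]

```text
time: 7.6
tool_pos: [0.5252, 0.1231, 0.13]
orientation: [[0.577, 0.817, -0.0], [0.817, -0.577, -0.0], [-0.0, -0.0, -1.0]]
wrist_force: [0.1, -0.5, -0.3]
grip_width: 0.438
grasp_force: 20.0
```

No contact force 4 mm below the neck top, so the cap is around the neck. I'll continue down.

step_arm:
  commands: [0,0,0.0015,0,0,0,0.003,0,0,0,0.0045,0,0,0,0.006,0,0,0,0.006,0]

```text
time: 8.22
tool_pos: [0.5262, 0.124, 0.125]
orientation: [[0.577, 0.817, 0.002], [0.817, -0.577, 0.001], [0.002, 0.001, -1.0]]
wrist_force: [-0.7, 1.2, 5.4]
grip_width: 0.443
grasp_force: 20.0
```

step_arm:
  commands: [0,0,0.0015,0,0,0,0.003,0,0,0,0.0045,0,0,0,0.006,0,0,0,0.006,0]

```text
time: 8.85
tool_pos: [0.5259, 0.124, 0.1184]
orientation: [[0.577, 0.817, 0.001], [0.817, -0.577, 0.001], [0.002, 0.0, -1.0]]
wrist_force: [1.7, 2.9, -0.8]
grip_width: 0.44
grasp_force: 20.0
```

step_arm:
  commands: [0.0005,0,0.0015,0,0.0005,0,0.003,0,0.0005,0,0.0045,0,0.0005,0,0.006,0,0.0005,0,0.007,0,0.0005,0,0.007,0,0.0005,0,0.007,0]

```text
time: 9.72
tool_pos: [0.5254, 0.1235, 0.1113]
orientation: [[0.577, 0.817, -0.0], [0.817, -0.577, -0.0], [-0.0, -0.0, -1.0]]
wrist_force: [0.0, 2.9, 2.6]
grip_width: 0.44
grasp_force: 20.0
```

step_arm:
  commands: [0,0,0.001,0,0,0,0.002,0,0,0,0.003,0,0,0,0.003,0,0,0,0.003,0,0,0,0.003,0]

```text
time: 10.48
tool_pos: [0.5255, 0.1235, 0.1088]
orientation: [[0.577, 0.817, -0.0], [0.817, -0.577, -0.0], [-0.0, 0.0, -1.0]]
wrist_force: [-2.2, 1.4, 10.7]
grip_width: 0.44
grasp_force: 20.0
```

step_arm:
  commands: [0,0,0.0003,0,0,0,0.0003,0,0,0,0.0003,0,0,0,0.0003,0]

```text
time: 10.98
tool_pos: [0.5255, 0.1235, 0.1086]
orientation: [[0.577, 0.817, -0.0], [0.817, -0.577, -0.0], [-0.0, 0.0, -1.0]]
wrist_force: [-3.0, 2.2, 10.7]
grip_width: 0.438
grasp_force: 20.0
```

```bash
python3 st.py; python3 look.py pics/d.png scene,307,210; python3 st.py
```

```text
10.975 [ -1.8  32.2 -20.9 109.3  16.8  41.4 -67.7] [0.5255 0.1235 0.1086] [-3.01  2.19 10.69] 20.0 0.0386
[[ 5.769e-01  8.168e-01 -1.000e-04]
 [ 8.168e-01 -5.769e-01 -4.000e-04]
 [-4.000e-04  2.000e-04 -1.000e+00]]
11.025 [ -1.8  32.2 -20.9 109.3  16.8  41.4 -67.7] [0.5255 0.1235 0.1086] [-2.77  0.86 11.38] 20.0 0.0386
[[ 5.770e-01  8.167e-01 -0.000e+00]
 [ 8.167e-01 -5.770e-01 -4.000e-04]
 [-4.000e-04  2.000e-04 -1.000e+00]]
```

View pics/d.png

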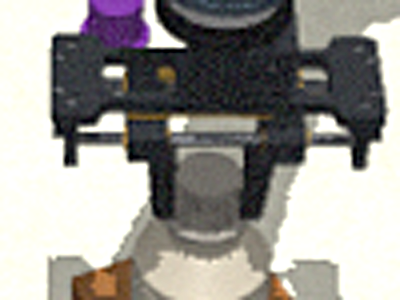

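The cap sits upright and centred on the bottle shoulder, with its flange at crop (207,235) covering the seal. The press is steady at about 11 N, so I'm handing in.

```bash
python3 -c "
from workcell import bot
print(bot.hand_in())"
```

```text
the job is handed in; nothing more can be done
None
```

I handed the job in with the small grey cap clicked onto the neck and still held pressed at about 11 N, which squeezes the seal by roughly 3.5 mm; no verdict came back.

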